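Slide a mould half into the cam-clamp fixture and lock it

TASK

Get the aluminium mould half with the white square plaque clamped in the bench fixture for cleaning. Take whichever hand tool (the yellow and black screwdriver or the red cutters) is lying in the fixture out, lay it flat on the bench well clear of the fixture, and swing the red-knobbed cam lever fully open; then slide the mould half flat along the bench, never lifting it, into the fixture until it is hard against the end stop, and swing the lever back until the cam bites and holds it firmly against the fence and the stop. Leave the beaker, the yellow tin and the pellet jar alone.

Things in the scene. Friction and masses are not known exactly. Their poses are not given: they have to be found in the camera images.
- fixture: Aluminium frame fixed to the bench. Origin: inside corner of fence and end stop, bench level. Its frame, mm: fence, face at x = 0, y -22 to 150, flared end to 190, 18 thick; end stop, face at y = 0, x 0 to 133, 22 thick; both 16 high; cam leg, 6 high, x 88 to 133, y -21 to 71, flared lead-in to 97. The pocket (x > 0, y > 0, floor = bench) is entered from +y.
- nest (a point): Point at bench level at (38, 43) mm in the fixture's frame: where the middle of the mould half's underside must be when it is home. Axes as the fixture's.
- cam_pivot (a point): Axis of the cam lever, at (99, 43) mm in the fixture's frame, 25 mm up.
- cam_lever (a joint): Cam lever, turning about a vertical axis, 0 to 2.0 rad. 0 = fully open (lever at -105 degrees from the fixture's x axis); grows anticlockwise seen from above; on a mould half that lies against the fence the cam bites at about 1.13 rad. It stays where left. A dark eccentric disc under it (36 mm across, 7 to 19 mm up) does the pressing. With the cam open the clear width beside the fence is 84 mm.
- cam_knob (a point): Middle of the red knob on the lever, 55 mm from the pivot; an upright grip of 21 mm diameter, from 34 to 68 mm above the bench (point at 52 mm). The lever's bar is 25 to 32 mm above the bench.
- mould_half: Aluminium mould half with a white square plaque in its top, 76 (x) x 86 (y) x 19 mm, lying flat, about 0.27 kg. Origin: centre of its underside. It goes in with its 86 mm sides along the fence, either way round.
- screwdriver: Stubby yellow and black screwdriver, 113 mm long, lying along its y. Origin: its middle, underside as it first lies (it can roll). The round handle, 27 mm diameter, runs from y = -28 to +56 mm; the thin blade is at -y.
- side_cutters: Small red-handled cutters, 42 x 108 x 11 mm, lying flat along their y; about 30 mm wide at the middle. Origin: their middle, underside.
- beaker: Empty translucent beaker, 64 mm diameter, 81 mm high; bystander. Origin: centre of underside.
- wax_tin: Round tin with a yellow lid, 66 mm diameter, 27 mm high; bystander. Origin: centre of underside.
- pellet_jar: Jar of white pellets with a red lid, 65 mm diameter, 86 mm high; bystander. Origin: centre of underside.
Not all that is in view belongs to the job. There is more than one size of the screwdriver; the job needs the larger.

How it is judged:
By the outcome, as a careful person would: the job done as asked, in the order asked, and still so for the second after the job is handed in, with the robot touching nothing.
It also fails if it takes over 64 s, if anything falls off the work surface, if the arm or the gripper's body presses on something with over 40 N, if the wrist force passes 120 N, or if a joint passes its speed limit or range.

ROBOT

A 7-joint arm with a two-finger parallel gripper is mounted at the origin on a cart in front of the work surface, level with it; the furniture and walls round the work are solid. World frame = base frame: x ahead of the robot, y to its left, z up, the work surface at z = 0. Lengths are in mm, angles in rad, forces in N, time in s.
With the tool pointing down it reaches from about 400 to 875 mm from the base axis. Payload 4.4 kg.
Tool frame: the origin (TCP) lies at the very end of the fingers, on their centre line; the grasp point (between the pads) lies 19 mm behind it; z points along the fingers, y is the line along which they close (so a half turn about z gives the same grasp; the last joint's range is limited). The gripper opens to 85 mm and grips with 20 to 120 N. Pads are 22 mm wide; open, the fingers measure 114 mm over their backs; the gripper's body (76 mm by 85 mm) begins 54 mm behind the grasp point. The pads swing forward as they close: fully open they stand 13 mm farther back than shut.
Start: joints at [-1.238, 0.628, 0.038, 1.517, -0.027, 0.996, -0.02], TCP at [252.381, 599.017, 231.313] pointing down, gripper open.
Joint ranges: [-3.06, 3.06], [-0.37, 2.12], [-1.25, 1.32], [0.18, 2.47], [-1.1, 4.24], [0.23, 1.98], [-2.94, 2.94]. Speed limits (rad/s): [2.57, 2.57, 3.14, 3.14, 3.14, 3.14, 3.14].

INTERFACE

Orientations are given as [roll, pitch, yaw] about the fixed x, y, z axes, in that order (R = Rz(yaw) Ry(pitch) Rx(roll)).
In Python, from cell import status, get_image, ctrl, models gives the robot as it stands.
- The arm moves only by the shell command python3 -m handwheel 'ROWS' [OPENING]. ROWS is JSON, a list of rows, each an object with "delta_pos": the shift along the world's x, y, z in cm, a list of three; "yaw": the turn about the world's z in rad. A call has 1 to 10 rows; each row shifts and turns the commanded pose from where the row before left it; what a row does not reach is not made up. A row lasts 1/12 s, in which the tool goes at most 41.7 mm and 7.16 degrees, less where a joint would pass 70% of its speed; a pose out of reach is approached as far as the arm can. A call is refused whole if a number of a shift passes 4.17 or a number of a turn 0.125, either way. A call with a gripper value outside its range is refused whole. OPENING is the opening, from -1 (shut) to 1 (fully open), set as the call begins (- or left out, the last holds). The fingers move at their own pace and stop on an object; the grip force is fixed at half the most. Time passes only in rows, so rows that do not move let the fingers close. It gives the time, the measured TCP pose, the force, the opening and the grip force at its end, in the units of the state.
- status.read_state(): the state, without advancing time (a new reading comes with each control period).
- get_image(name): name is "scene" or "top" or "wrist"; returns a dict with "color" (400x640x3 uint8, red, green, blue), "z_map" (400x640 float32, mm along the optical axis (not along the pixel's ray), 0 where there is no reading), "fx", "fy", "cx", "cy" (pixels), "position" and "rotation" of the camera in the world; the wrist camera has in their place "hand_eye" (4x4, takes a point from camera to tool coordinates, whose origin is the TCP and whose axes are the flange's). Camera axes: x right, y up, looking along -z (the intrinsics and any distortion apply to the point x, -y, -z); pixel columns grow to the right and rows downward; lengths in mm; the calibration is good to about 2 mm. A picture is of the moment at which its call begins: read the wrist's pose just before it.
- ctrl.finish_job(): hands the job in; it is judged then, once.
Trained networks look in a picture, given as the dict that the camera call returned (one of the last four; its "shot" number tells which), for a name from the list of things; names that differ only in an ending like _2 or _b are one class to them, and where a whole thing is asked for, a point or a joint stands for the part that bears it (a point fixed in the world has none). Each returns a list of dicts, best first, with "score" (0 to 1); they miss things now and then, are a little off and sometimes report something else, mostly with a low value. They report only what shows in the picture. A call takes as long as a camera call. They do not tell look-alikes from the thing itself.
- models.boxes_of(picture, name): "rect" ([left, top, right, bottom] in pixels, round what is visible of it).
The state is a dict: "clock": time; "qpos": joint angles; "qd": joint speeds; "tau": joint torques, N m; "eef_pos": TCP position; "tool_rot": TCP orientation; "force": force on the tool from outside, world axes, zero at the start; "torque": the same for the moment, N m; "width": finger opening in mm; "gripper_force": force on a finger pad.
Only numpy, scipy, OpenCV 4.12 (cv2) and the standard library are available. Lean on these libraries where they do the work, as an engineer would, in place of code of your own. Each camera call takes 0.05 s, during which the arm holds its last target. There are 200 camera calls.

## Working session

There is one attempt and no reset: what is moved stays moved. The work goes in short steps, Python scripts to look and compute and a shell command to move; the robot and the scene stay as the last step left them, time stands still between calls to the robot, and variables do not carry over. Pictures are saved under pics/ and viewed, at most 14 in all, crops included, and the job is handed in when it is done.

```bash
mkdir -p pics; cat > h.py <<'E'
import numpy as np, cv2
from cell import status, get_image, ctrl, models
def world(p,u,v,z=None):
    """pixel -> world using depth, or plane z"""
    R=np.array(p["rotation"]); t=np.array(p["position"])
    R=R if R.shape==(3,3) else None
    d=np.stack([(np.asarray(u,float)-p["cx"])/p["fx"],-(np.asarray(v,float)-p["cy"])/p["fy"],-np.ones_like(np.asarray(u,float))],-1)
    if z is None:
        d=d*p["z_map"][np.asarray(v,int),np.asarray(u,int)][...,None]; return d@R.T+t
    w=d@R.T; return t+w*((z-t[2])/w[...,2])[...,None]
def save(n,im): cv2.imwrite(f"pics/{n}.png",cv2.cvtColor(im,cv2.COLOR_RGB2BGR))
E
python3 - <<'E'
from h import *
s=status.read_state();print(s)
p=get_image("top");print({k:v for k,v in p.items() if k not in("color","z_map")})
for n in ["fixture","cam_knob","mould_half","screwdriver","side_cutters","beaker","wax_tin","pellet_jar"]:
    print(n,[([round(x) for x in b["rect"]],round(b["score"],2)) for b in models.boxes_of(p,n)][:4])
save("top",p["color"]); np.savez("top.npz",**{k:v for k,v in p.items()})
q=get_image("scene");save("scene",q["color"])
E
```

```text
{'clock': 0.0, 'qpos': array([-1.23780993,  0.62937445,  0.03845391,  1.51839301, -0.02699804,
        0.99626873, -0.01997315]), 'qd': array([-0.00047648, -0.00048973, -0.00103461, -0.00129567, -0.00036008,
        0.00380117, -0.00069683]), 'tau': array([-6.59379657e-04, -5.63403726e+01,  1.22599650e+00, -1.93453145e+01,
        1.09348178e-02,  1.05420436e-02, -6.44232827e-06]), 'eef_pos': array([252.13078882, 598.4222104 , 230.36294345]), 'tool_rot': array([-3.13966785e+00,  3.59000847e-05,  2.74282397e+00]), 'force': array([-0.37050484,  0.832917  , -0.37753284]), 'torque': array([-0.00165134,  0.01914597,  0.01046611]), 'gripper_force': 0.0, 'width': 85.32870969297564}
{'fx': 445.53994709619906, 'fy': 445.53994709619906, 'cx': 325.39542477222324, 'cy': 202.1699382303508, 'position': array([ 315.08942242,  -12.10021685, 1061.31167055]), 'rotation': array([ 0.19804942, -0.02906643, -1.54155827]), 'shot': 1}
fixture [([258, 124, 347, 197], 0.85)]
cam_knob [([310, 122, 345, 156], 0.68)]
mould_half [([232, 149, 268, 185], 0.86)]
screwdriver [([372, 252, 396, 283], 0.52)]
side_cutters [([372, 219, 416, 234], 0.72)]
beaker [([392, 140, 421, 171], 0.97)]
wax_tin [([324, 205, 352, 230], 0.66)]
pellet_jar [([276, 201, 307, 229], 0.59)]
```

View pics/top.png

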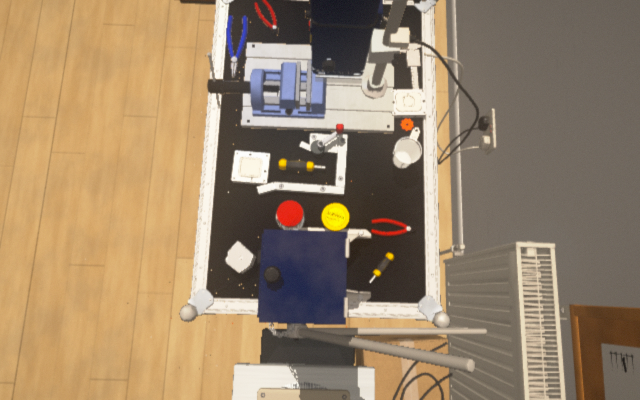

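View pics/scene.png

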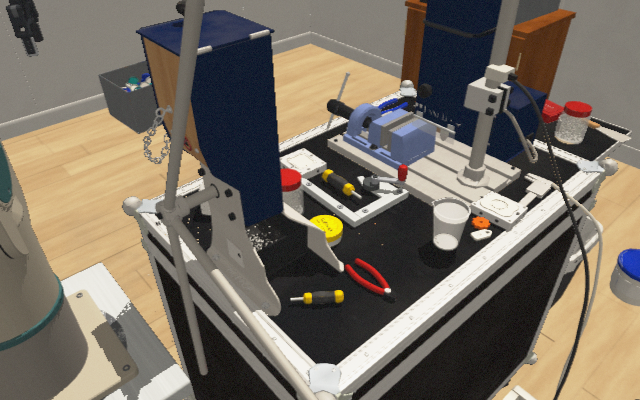

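The top view shows the fixture at (258–347, 124–197), with a screwdriver lying in it at (302,165) and the red knob at (340,128). Another screwdriver is at (382,267) and cutters are at (391,227). Mould-like blocks are at (250,167), (408,101) and (240,257). A tall blue cabinet stands at (260–347, 230–323).

```bash
python3 - <<'E'
import re
s=open('h.py').read()
s=s.replace('R=R if R.shape==(3,3) else None','R=Rot.from_euler("xyz",R).as_matrix()').replace('import numpy as np, cv2','import numpy as np, cv2\nfrom scipy.spatial.transform import Rotation as Rot')
open('h.py','w').write(s)
from h import *
p={k:v for k,v in np.load("top.npz").items()}
for n,uv in dict(floor=(300,150),fencetop=(310,188),mould=(250,167),mouldB=(408,101),blk=(240,257),sd=(300,165),sd2=(382,267),knob=(340,128),cab=(300,280),jar=(290,214),tin=(335,216),beaker=(407,152),cut=(391,227),col=(345,40),vise=(290,90),plate=(345,120),railL=(205,200),railR=(432,200),plateedge=(245,128)).items():
    print(n,uv,world(p,*uv).round(0))
# heights map in the region
a=cv2.resize(p["color"][115:205,225:355],None,fx=6,fy=6,interpolation=cv2.INTER_CUBIC)
b=cv2.resize(p["color"][85:125,385:425],None,fx=4,fy=4); c=cv2.resize(p["color"][240:300,222:262],None,fx=4,fy=4); d=cv2.resize(p["color"][245:290,362:402],None,fx=4,fy=4)
save("c1",np.vstack([a,np.pad(np.hstack([b[:40*4]]),((0,0),(0,780-160),(0,0)))[:0]]) )
im=np.zeros((600,800,3),np.uint8); a=a[:, :]; a2=cv2.resize(a,(600,415)); im[:415,:600]=a2; im[420:580,:160]=b; im[:240,620:780]=c; im[250:430,620:780]=d
save("c1",im)
E
```

```text
floor (300, 150) [659.  30.   1.]
fencetop (310, 188) [559.   2.  15.]
mould (250, 167) [605. 148.  20.]
mouldB (408, 101) [ 792. -236.   19.]
blk (240, 257) [386. 153.  51.]
sd (300, 165) [613.  28.  24.]
sd2 (382, 267) [ 376. -172.   20.]
knob (340, 128) [694. -64.  70.]
cab (300, 280) [331.   6. 408.]
jar (290, 214) [482.  43.  86.]
tin (335, 216) [491. -60.  28.]
beaker (407, 152) [ 640. -221.   74.]
cut (391, 227) [ 473. -197.    2.]
col (345, 40) [800. -59. 270.]
vise (290, 90) [772.  55.  96.]
plate (345, 120) [735. -79.  18.]
railL (205, 200) [524. 254.   2.]
railR (432, 200) [ 542. -296.    5.]
plateedge (245, 128) [710. 169.   3.]
```

View pics/c1.png

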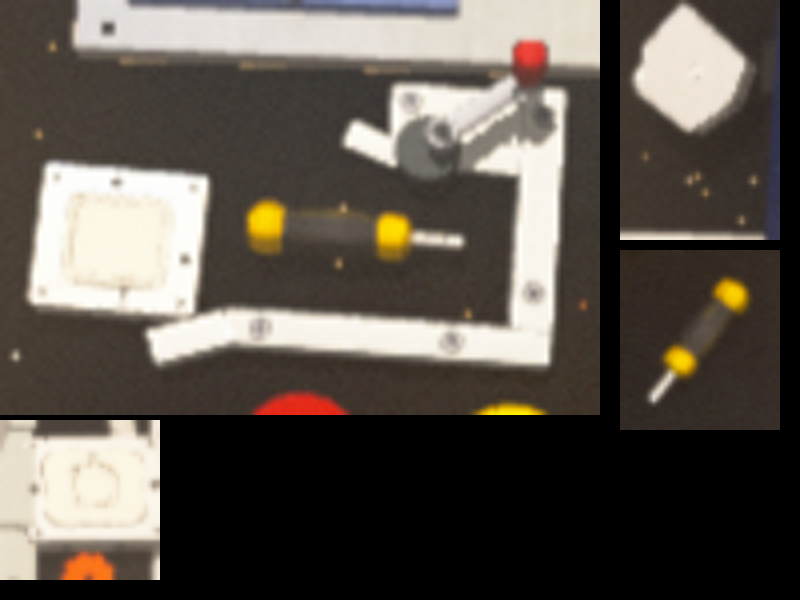

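Mould candidates: (250,167) has a square plaque, (408,101) has a round one, and (240,257) is a tall white scrap block. The crop confirms (250,167) as the target. Of the screwdrivers, the one at (302,165) in the fixture is the larger and the one at (382,267) is the small look-alike. Next I'll check tall obstacles and fit the fixture pose.

```bash
cat >> h.py <<'E'
def cloud(p):
    v,u=np.mgrid[0:400,0:640]; return world(p,u,v)
def rect(pts):
    (c,s,a)=cv2.minAreaRect(pts.astype(np.float32)); return np.round(c,1),np.round(s,1),round(a,2)
E
python3 - <<'E'
from h import *
p={k:v for k,v in np.load("top.npz").items()}
W=cloud(p); ok=p["z_map"]>0
# coarse max height grid
for x in range(900,0,-50):
    r=[]
    for y in range(350,-400,-50):
        m=ok&(abs(W[...,0]-x)<25)&(abs(W[...,1]-y)<25); r.append(f"{W[m][:,2].max() if m.any() else -999:5.0f}")
    print(x,*r)
sel=lambda x0,x1,y0,y1,z0,z1:ok&(W[...,0]>x0)&(W[...,0]<x1)&(W[...,1]>y0)&(W[...,1]<y1)&(W[...,2]>z0)&(W[...,2]<z1)
m=sel(540,690,100,200,13,26); print("mould",rect(W[m][:,:2]),W[m].mean(0))
m=sel(595,640,-40,80,8,35); print("sd",rect(W[m][:,:2]))
q=W[m]; print(q[:,1].min(),q[:,1].max(), np.linalg.lstsq(np.c_[q[:,1],np.ones(len(q))],q[:,0],rcond=None)[0])
m=sel(535,595,-95,90,11,19); q=W[m]; print("fence",rect(q[:,:2]))
m=sel(540,680,-100,-60,11,19); q=W[m]; print("stop",rect(q[:,:2]))
m=sel(660,720,-100,-20,40,80); q=W[m]; print("knob",q.mean(0),rect(q[:,:2]))
for n,r in dict(jar=(400,540,0,90,60,100),tin=(440,540,-110,-10,20,35),beaker=(580,700,-280,-160,50,90),cut=(430,520,-270,-140,5,20)).items():
    m=sel(*r); print(n,rect(W[m][:,:2]))
E
```

```text
900  -999  -999    12    23    26    27    26   146  -999  -999    23    24    15    40    19
850  -999  -999   138    22    85    93   103   324    24   233   351   276    20    16  -999
800  -999  -999   128    75   102    98   105   393   393   398   410   406   251   202   134
750  -999  -999    63    60    95    97   104   107    81    26    25    26    26    22  -999
700  -999  -999     7    21    27    25    27    34    72    24    25    27    11     9  -999
650  -999  -999     7    25    24    23    22    44    38    22     7    88    88    10  -999
600  -999  -999     8    25    25    32    31    30    23    22     6    85    85     8  -999
550  -999  -999     8    24    24    23    22    21    23    20     8     8     6    11  -999
500  -999  -999     8     8     6    66    94    89    31    35    15    15    12     8  -999
450  -999  -999     9     6     7     7    90    92    32    85    41    15    15     7  -999
400  -999  -999     7    54    56   339   411   412   412    84    23    25     8     8  -999
350  -999  -999     7    53    55   342   437   412   412     5   
[... 564 characters left out ...]
06  -544  -492  -485  -475
mould (array([593.3, 145. ]), array([ 92.6, 100. ]), 87.56) [600.64960877 144.51734655  19.31921554]
sd (array([614.5,  23.1]), array([112. ,  27.4]), 88.88)
-32.891923466021154 78.9722222417738 [2.81103172e-02 6.11420843e+02]
fence (array([569.1,   4.3]), array([ 47.3, 168.9]), 1.35)
stop (array([613.5, -71.6]), array([ 22.3, 132.8]), 88.14)
knob [695.33866057 -62.57146594  62.18106969] (array([682.7, -49.3]), array([19.8, 63.5]), 48.82)
jar (array([482.3,  43.1]), array([60.7, 60.9]), 50.75)
tin (array([488.4, -60.9]), array([64.1, 64. ]), 3.43)
beaker (array([ 642.2, -221.9]), array([62.5, 64.1]), 47.64)
cut (array([ 480.7, -204.8]), array([ 80.5, 135.2]), 7.42)
```

```bash
python3 -m handwheel '[{"delta_pos":[2.3,-3.1,0.2],"yaw":-0.073},{"delta_pos":[2.3,-3.1,0.2],"yaw":-0.073},{"delta_pos":[2.3,-3.1,0.2],"yaw":-0.073},{"delta_pos":[2.3,-3.1,0.2],"yaw":-0.073},{"delta_pos":[2.3,-3.1,0.2],"yaw":-0.073},{"delta_pos":[2.3,-3.1,0.2],"yaw":-0.073},{"delta_pos":[2.3,-3.1,0.2],"yaw":-0.073},{"delta_pos":[2.3,-3.1,0.2],"yaw":-0.073},{"delta_pos":[2.3,-3.1,0.2],"yaw":-0.073},{"delta_pos":[2.3,-3.1,0.2],"yaw":-0.073}]'
python3 -m handwheel '[{"delta_pos":[2.3,-3.1,0.2],"yaw":-0.073},{"delta_pos":[2.3,-3.1,0.2],"yaw":-0.073},{"delta_pos":[2.3,-3.1,0.2],"yaw":-0.073},{"delta_pos":[2.3,-3.1,0.2],"yaw":-0.073},{"delta_pos":[2.3,-3.1,0.2],"yaw":-0.073},{"delta_pos":[2.3,-3.1,0.2],"yaw":-0.073},{"delta_pos":[0,0,0],"yaw":0},{"delta_pos":[0,0,0],"yaw":0}]'
cat >> h.py <<'E'
def wrist():
    s=status.read_state(); p=get_image("wrist")
    T=np.eye(4); T[:3,:3]=Rot.from_euler("xyz",s["tool_rot"]).as_matrix(); T[:3,3]=s["eef_pos"]
    M=T@np.array(p["hand_eye"]); p["position"]=M[:3,3]; p["rotation"]=Rot.from_matrix(M[:3,:3]).as_euler("xyz"); return p
E
python3 - <<'E'
from h import *
s=status.read_state(); print(s["clock"],s["eef_pos"],s["tool_rot"],s["qpos"])
p=wrist(); print({k:v for k,v in p.items() if k not in("color","z_map")})
save("w1",p["color"]); np.savez("w1.npz",**p)
E
```

```text
clock: 1.33
eef_pos: [483.3, 287.5, 251.7]
tool_rot: [3.141, -0.0, 2.009]
force: [0.4, 0.8, 0.3]
width: 85.6
gripper_force: 0.0
clock: 2.0
eef_pos: [621.5, 99.8, 263.3]
tool_rot: [3.141, 0.001, 1.57]
force: [0.0, 1.2, 0.3]
width: 85.3
gripper_force: 0.0
2.0 [621.49134871  99.75959775 263.34889293] [3.14073045e+00 1.46801496e-03 1.56988919e+00] [-0.43237864  0.59196413  0.38197583  1.54710842 -0.24052681  1.04865467
  0.0100602 ]
{'fx': 318.2819943363227, 'fy': 318.2819943363227, 'cx': 315.28896198569424, 'cy': 202.750212626143, 'hand_eye': array([[ 2.21457554e-03,  9.49715458e-01,  3.13106444e-01,
         8.01447068e+01],
       [ 9.99997207e-01, -2.36164985e-03,  9.04676760e-05,
        -2.35841361e-01],
       [ 8.25366336e-04,  3.13105369e-01, -9.49718035e-01,
        -1.42824575e+02],
       [ 0.00000000e+00,  0.00000000e+00,  0.00000000e+00,
         1.00000000e+00]]), 'shot': 3, 'position': array([621.20525641, 180.11417898, 406.05540385]), 'rotation': array([-3.19931090e-01, -3.35818873e-05,  1.30749170e-03])}
```

View pics/w1.png

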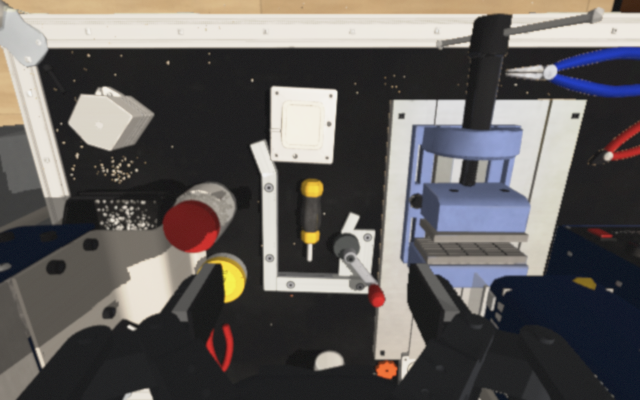

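Wrist view (right = +x, up = +y): mould at (303,125), screwdriver at (311,215), fence at column ~270, stop at row ~283, knob at (376,296). Everything is consistent with the top view, so I'll measure it.

```bash
cat > meas.py <<'E'
from h import *
def run(p):
    W=cloud(p); ok=p["z_map"]>0; g=p["color"].astype(int); hsv=cv2.cvtColor(p["color"],cv2.COLOR_RGB2HSV)
    white=(hsv[...,1]<70)&(hsv[...,2]>150); yel=(hsv[...,0]>18)&(hsv[...,0]<34)&(hsv[...,1]>120)
    def P(mask,z):
        v,u=np.nonzero(mask); return world(p,u,v,z)[:,:2]
    u,v=np.meshgrid(np.arange(640),np.arange(400)); Z16=world(p,u,v,16.0); Z19=world(p,u,v,19.0); Z13=world(p,u,v,13.5)
    box=lambda Z,x0,x1,y0,y1:(Z[...,0]>x0)&(Z[...,0]<x1)&(Z[...,1]>y0)&(Z[...,1]<y1)
    lab=cv2.connectedComponents((white&box(Z19,540,665,60,215)).astype(np.uint8))[1]
    ids=[i for i in range(1,lab.max()+1) if (lab==i).sum()>800]
    for i in ids: print("mould?",rect(P(lab==i,19.0)),(lab==i).sum())
    # fence inner/outer edges per row
    E=[]
    for y in np.arange(-55,75,5.):
        m=white&(abs(Z16[...,1]-y)<1.5)&box(Z16,535,600,-100,100)
        x=Z16[m][:,0]
        if len(x)>4:E.append((y,x.min(),x.max()))
    E=np.array(E)
    for k in(1,2):
        c=np.polyfit(E[:,0],E[:,k],1); r=E[:,k]-np.polyval(c,E[:,0]); g=abs(r)<3; c=np.polyfit(E[g,0],E[g,k],1); print("fence x=",c.round(4),"n",g.sum())
    E=[]
    for x in np.arange(585,660,5.):
        m=white&(abs(Z16[...,0]-x)<1.5)&box(Z16,535,720,-110,-40)
        y=Z16[m][:,1]
        if len(y)>4:E.append((x,y.min(),y.max()))
    E=np.array(E)
    for k in(1,2):
        c=np.polyfit(E[:,0],E[:,k],1); r=E[:,k]-np.polyval(c,E[:,0]); g=abs(r)<3; c=np.polyfit(E[g,0],E[g,k],1); print("stop y=",c.round(4),"at 620:",np.polyval(c,620),g.sum())
    red=((hsv[...,0]<8)|(hsv[...,0]>172))&(hsv[...,1]>140)&(hsv[...,2]>60); Z52=world(p,u,v,52.0)
    m=red&box(Z52,600,740,-140,40); print("knob",P(m,52.0).mean(0).round(1), m.sum(), "depth",np.median(W[m&ok],0).round(1))
    m=yel&box(Z13,590,640,-60,100); print("sd yellow",rect(P(m,20.0)),P(m,20.)[:,1].min(),P(m,20.)[:,1].max())
E
python3 - <<'E'
from meas import *
for f in("w1.npz","top.npz"):
    print(f); run({k:v for k,v in np.load(f).items()})
E
```

```text
w1.npz
mould? (array([593.4, 125.3]), array([132.5,  99.5]), 87.24) 5620
fence x= [3.29000e-02 5.51488e+02] n 26
fence x= [3.750000e-02 5.687889e+02] n 26
stop y= [-3.29000e-02 -6.12084e+01] at 620: -81.61179065011665 15
stop y= [ -0.0423 -33.4729] at 620: -59.7202684091275 11
knob [699.9 -64.8] 266 depth [698.2 -57.2  63.1]
sd yellow (array([616.2,  40.1]), array([89.2, 29. ]), 89.21) -4.358797686864477 84.68758072296131
top.npz
mould? (array([593.4, 125.8]), array([132.5, 102.6]), 87.23) 1365
fence x= [3.540000e-02 5.518975e+02] n 26
fence x= [3.730000e-02 5.689278e+02] n 26
stop y= [-4.89000e-02 -5.09513e+01] at 620: -81.27043498235955 15
stop y= [-9.30000e-03 -5.44568e+01] at 620: -60.20990859870488 9
knob [703.6 -63.6] 37 depth [697.8 -62.4  67.7]
sd yellow (array([615.5,  38. ]), array([87.5, 28.2]), 87.9) -5.866949303558776 81.49664342272615
```

```bash
python3 -m handwheel '[{"delta_pos":[-0.1,-1.0,-3.4],"yaw":-0.03},{"delta_pos":[-0.1,-1.0,-3.4],"yaw":0},{"delta_pos":[-0.1,-1.0,-3.4],"yaw":0},{"delta_pos":[-0.1,-1.0,-3.4],"yaw":0},{"delta_pos":[-0.1,-1.0,-3.4],"yaw":0},{"delta_pos":[-0.1,-0.8,-3.4],"yaw":0},{"delta_pos":[0,0,-1.5],"yaw":0},{"delta_pos":[0,0,0],"yaw":0}]' 0
python3 - <<'E'
from h import *
p=wrist(); save("w2",p["color"]); np.savez("w2.npz",**p)
q={k:v for k,v in np.load("w1.npz").items()}
u,v=np.meshgrid(np.arange(640),np.arange(400)); Z=world(q,u,v,19.0)
hsv=cv2.cvtColor(q["color"],cv2.COLOR_RGB2HSV); w=(hsv[...,1]<70)&(hsv[...,2]>120)
for r in ((568,665,110,215),):
    m=w&(u>268)&(u<340)&(v>80)&(v<172)&~((u<277)&(v>135)); 
    n=cv2.morphologyEx(m.astype(np.uint8),cv2.MORPH_OPEN,np.ones((5,5)))>0
    print(rect(Z[n][:,:2]))
    # edges
    for lo,hi in((88,115),(100,130)): print([ (round(Z[vv,np.nonzero(n[vv])[0].min(),0],1),round(Z[vv,np.nonzero(n[vv])[0].max(),0],1),round(Z[vv,300,1],1)) for vv in (95,110,130,150) if n[vv].any()])
E
```

```text
clock: 2.72
eef_pos: [610.5, 46.8, 40.4]
tool_rot: [-3.133, -0.001, 1.547]
force: [0.1, 0.0, -0.8]
width: 42.4
gripper_force: 0.0
(array([606.1, 147.7]), array([87.2, 77.2]), 87.24)
[(np.float64(570.2), np.float64(646.2), np.float64(182.6)), (np.float64(569.5), np.float64(645.4), np.float64(166.0)), (np.float64(567.3), np.float64(643.5), np.float64(143.1)), (np.float64(574.8), np.float64(642.8), np.float64(119.3))]
[(np.float64(570.2), np.float64(646.2), np.float64(182.6)), (np.float64(569.5), np.float64(645.4), np.float64(166.0)), (np.float64(567.3), np.float64(643.5), np.float64(143.1)), (np.float64(574.8), np.float64(642.8), np.float64(119.3))]
```

View pics/w2.png

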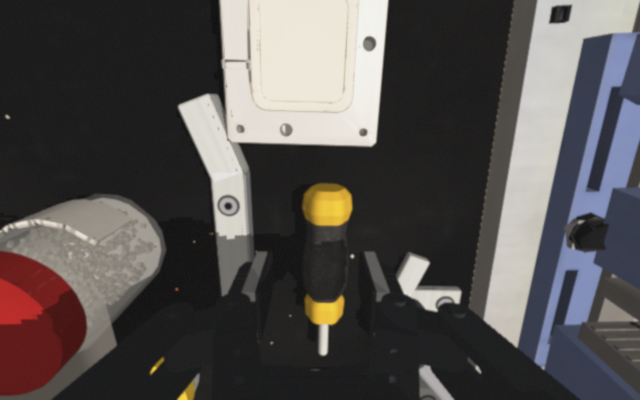

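```bash
python3 -m handwheel '[{"delta_pos":[0.2,-0.2,-0.8],"yaw":0},{"delta_pos":[0.2,-0.2,-0.8],"yaw":0},{"delta_pos":[0,0,-0.7],"yaw":0},{"delta_pos":[0,0,-0.7],"yaw":0},{"delta_pos":[0,0,-0.5],"yaw":0},{"delta_pos":[0,0,0],"yaw":0}]'
```

```text
clock: 3.27
eef_pos: [617.6, 41.2, 8.2]
tool_rot: [-3.14, -0.0, 1.545]
force: [-0.5, -0.0, -0.2]
width: 43.1
gripper_force: 0.0
```

```bash
python3 -m handwheel '[{"delta_pos":[-0.2,0,-0.3],"yaw":0},{"delta_pos":[0,0,0],"yaw":0}]'; python3 -m handwheel '[{"delta_pos":[0,0,0],"yaw":0},{"delta_pos":[0,0,0],"yaw":0},{"delta_pos":[0,0,0],"yaw":0},{"delta_pos":[0,0,0],"yaw":0},{"delta_pos":[0,0,0],"yaw":0}]' -0.9
```

```text
clock: 3.43
eef_pos: [615.7, 41.0, 6.0]
tool_rot: [-3.141, -0.0, 1.545]
force: [-0.2, 0.4, -0.1]
width: 42.3
gripper_force: 0.0
clock: 3.85
eef_pos: [616.7, 41.0, 6.8]
tool_rot: [3.141, -0.0, 1.545]
force: [-1.6, 0.7, 4.2]
width: 24.6
gripper_force: 59.0
```

```bash
python3 -m handwheel '[{"delta_pos":[0,0,1.5],"yaw":0},{"delta_pos":[0,0,3],"yaw":0},{"delta_pos":[0,0,3],"yaw":0},{"delta_pos":[0,0.2,3],"yaw":0},{"delta_pos":[-0.8,1.3,0],"yaw":-0.12},{"delta_pos":[-0.8,1.3,0],"yaw":-0.12},{"delta_pos":[-0.8,1.3,0],"yaw":-0.12},{"delta_pos":[-0.8,1.3,0],"yaw":-0.12},{"delta_pos":[-0.8,1.3,0],"yaw":-0.12},{"delta_pos":[-0.8,1.3,0],"yaw":-0.12}]'
python3 -m handwheel '[{"delta_pos":[-0.8,1.3,0],"yaw":-0.12},{"delta_pos":[-0.8,1.3,0],"yaw":-0.12},{"delta_pos":[-0.8,1.3,0],"yaw":-0.12},{"delta_pos":[-0.8,1.3,0],"yaw":-0.12},{"delta_pos":[-0.8,1.3,0],"yaw":-0.12},{"delta_pos":[-0.8,1.3,0],"yaw":-0.12},{"delta_pos":[-0.8,1.3,0],"yaw":-0.12},{"delta_pos":[0,0,0],"yaw":0},{"delta_pos":[0,0,0],"yaw":0}]'
```

```text
clock: 4.68
eef_pos: [567.9, 121.7, 111.2]
tool_rot: [-3.141, -0.0, 0.819]
force: [-0.2, 0.8, -0.6]
width: 24.8
gripper_force: 58.9
clock: 5.43
eef_pos: [512.0, 212.7, 110.9]
tool_rot: [3.141, 0.0, -0.01]
force: [-0.2, -0.9, -0.9]
width: 24.8
gripper_force: 59.0
```

```bash
python3 - <<'E'
from h import *
s=status.read_state(); print(s["eef_pos"],s["tool_rot"],s["qpos"].round(2),s["force"],s["width"])
p=get_image("scene"); save("s2",p["color"])
E
```

```text
[511.96815951 212.69183088 110.92574136] [ 3.14078706e+00  2.08026287e-04 -1.00406424e-02] [-0.91  0.79  0.76  1.91 -0.79  0.77 -1.28] [-0.19047357 -0.92830875 -0.91217102] 24.794370186049502
```

View pics/s2.png

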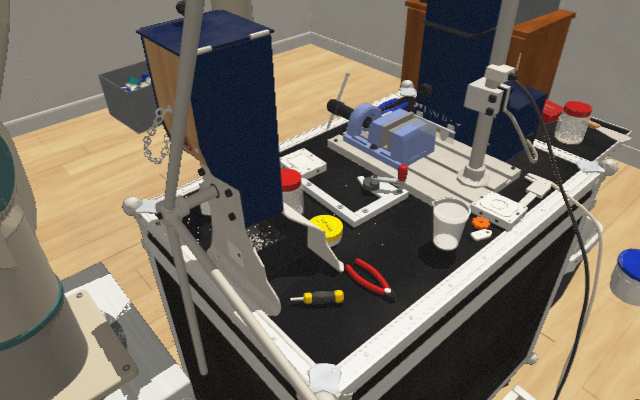

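The scene view shows the pocket empty and the gripper hidden behind the cabinet, still holding the screwdriver (width 24.8). Lowering it now.

```bash
python3 -m handwheel '[{"delta_pos":[0,0,-3],"yaw":0},{"delta_pos":[0,0,-3],"yaw":0},{"delta_pos":[0,0,-2.5],"yaw":0},{"delta_pos":[0,0,-1],"yaw":0},{"delta_pos":[0,0,-0.5],"yaw":0},{"delta_pos":[0,0,-0.3],"yaw":0},{"delta_pos":[0,0,0],"yaw":0}]'
```

```text
clock: 6.07
eef_pos: [513.3, 211.4, 8.9]
tool_rot: [-3.141, -0.001, -0.016]
force: [-0.1, 1.0, -0.6]
width: 24.6
gripper_force: 59.1
```

```bash
python3 -m handwheel '[{"delta_pos":[0,0,-0.2],"yaw":0},{"delta_pos":[0,0,0],"yaw":0}]'; python3 -m handwheel '[{"delta_pos":[0,0,0],"yaw":0},{"delta_pos":[0,0,0],"yaw":0},{"delta_pos":[0,0,0],"yaw":0},{"delta_pos":[0,0,1],"yaw":0},{"delta_pos":[0,0,2],"yaw":0},{"delta_pos":[0,0,3.5],"yaw":0},{"delta_pos":[0,0,3.5],"yaw":0}]' 0
python3 - <<'E'
from meas import *
p=get_image("top"); W=cloud(p)
hsv=cv2.cvtColor(p["color"],cv2.COLOR_RGB2HSV); y=(hsv[...,0]>18)&(hsv[...,0]<34)&(hsv[...,1]>120)
print([(b["rect"],b["score"]) for b in models.boxes_of(p,"screwdriver")])
save("t2",p["color"][120:280,180:380].repeat(3,0).repeat(3,1))
E
```

```text
clock: 6.23
eef_pos: [513.1, 212.2, 7.2]
tool_rot: [-3.141, -0.002, -0.015]
force: [0.4, 0.1, -0.9]
width: 24.6
gripper_force: 59.1
clock: 6.82
eef_pos: [511.5, 211.5, 107.5]
tool_rot: [3.14, 0.002, -0.016]
force: [0.7, 0.5, -0.3]
width: 42.7
gripper_force: 0.0
[([372.5, 251.7, 395.7, 281.3], 0.8), ([215.1, 200.8, 230.5, 235.7], 0.75), ([230.8, 151.3, 270.4, 185.6], 0.61)]
```

View pics/t2.png

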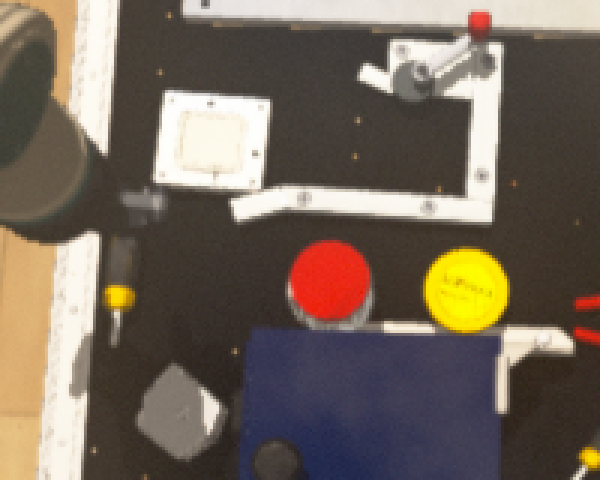

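The top crop shows the screwdriver flat at crop (118,290), well clear of the fixture. Next is the lever, but first I'll check clearance to the column.

```bash
python3 - <<'E'
from h import *
for f in ("top.npz","w1.npz"):
    p={k:v for k,v in np.load(f).items()}; W=cloud(p); ok=p["z_map"]>0
    for z0,z1 in((110,200),(200,300),(300,420),(420,800)):
        m=ok&(W[...,0]>690)&(W[...,0]<900)&(W[...,1]>-200)&(W[...,1]<60)&(W[...,2]>z0)&(W[...,2]<z1)
        if m.sum()>5: q=W[m]; print(f,z0,len(q),np.percentile(q[:,0],[1,5,50]).round(),np.percentile(q[:,1],[2,98]).round())
E
python3 -m handwheel '[{"delta_pos":[1.4,-2.1,0.5],"yaw":0.12},{"delta_pos":[1.4,-2.1,0.5],"yaw":0.12},{"delta_pos":[1.4,-2.1,0.5],"yaw":0.12},{"delta_pos":[1.4,-2.1,0.5],"yaw":0.12},{"delta_pos":[1.4,-2.1,0.5],"yaw":0.12},{"delta_pos":[1.4,-2.1,0],"yaw":0.12},{"delta_pos":[1.4,-2.1,0],"yaw":0.12},{"delta_pos":[1.4,-2.1,0],"yaw":0.12},{"delta_pos":[1.4,-2.1,0],"yaw":0.12},{"delta_pos":[0.7,-1,0],"yaw":0.12}]'
python3 -m handwheel '[{"delta_pos":[0,0,0],"yaw":0.12},{"delta_pos":[0,0,0],"yaw":0.12},{"delta_pos":[0,0,0],"yaw":0.12},{"delta_pos":[0,0,0],"yaw":0},{"delta_pos":[0,0,0],"yaw":0}]'
python3 - <<'E'
from meas import *
p=wrist(); np.savez("w3.npz",**p); run(p); save("w3",p["color"])
E
```

```text
top.npz 110 1312 [778. 792. 800.] [-161.    3.]
top.npz 200 2854 [782. 796. 800.] [-183.    3.]
top.npz 300 2497 [794. 797. 800.] [-159.    6.]
w1.npz 110 7700 [794. 796. 829.] [-109.    9.]
w1.npz 200 3807 [808. 810. 825.] [5. 9.]
clock: 7.75
eef_pos: [646.7, 8.4, 132.1]
tool_rot: [3.139, 0.002, 1.187]
force: [0.5, 0.1, 0.1]
width: 42.4
gripper_force: 0.0
clock: 8.17
eef_pos: [645.2, 12.7, 131.6]
tool_rot: [-3.142, -0.0, 1.541]
force: [-0.0, -0.4, -0.3]
width: 42.9
gripper_force: 0.0
mould? (array([593.3, 109.2]), array([99.8, 99.7]), 88.41) 11082
fence x= [2.800000e-03 5.526777e+02] n 16
fence x= [3.500000e-02 5.696949e+02] n 19
stop y= [-2.70000e-02 -6.57377e+01] at 620: -82.50625625807092 11
stop y= [-2.68000e-02 -4.33011e+01] at 620: -59.927815240140646 7
knob [nan nan] 0 depth [nan nan nan]meas.py:30: RuntimeWarning: Mean of empty slice.
  m=red&box(Z52,600,740,-140,40); print("knob",P(m,52.0).mean(0).round(1), m.sum(), "depth",np.median(W[m&ok],0).round(1))
  ret = um.true_divide(
  return _methods._mean(a, axis=axis, dtype=dtype,
Traceback (most recent call last):
  File "meas.py", line 31, in run
    m=yel&box(Z13,590,640,-60,100); print("sd yellow",rect(P(m,20.0)),P(m,20.)[:,1].min(),P(m,20.)[:,1].max())
                                                                      ~~~~~~~~~~~~~~~~~^^
ValueError: zero-size array to reduction operation minimum which has no identity
```

```bash
python3 -m handwheel '[{"delta_pos":[1.8,-2.5,0],"yaw":0},{"delta_pos":[1.8,-2.5,0],"yaw":0},{"delta_pos":[1.7,-2.5,0],"yaw":0.02},{"delta_pos":[0,0,0],"yaw":0},{"delta_pos":[0,0,0],"yaw":0}]'
python3 - <<'E'
from meas import *
p=get_image("top"); save("t3",p["color"][60:200,240:400].repeat(4,0).repeat(4,1))
print([(np.round(b["rect"]),b["score"]) for b in models.boxes_of(p,"cam_knob")])
s=status.read_state(); print(s["eef_pos"],s["qpos"].round(2))
E
```

```text
clock: 8.63
eef_pos: [698.5, -64.8, 131.1]
tool_rot: [3.142, 0.002, 1.559]
force: [0.1, 0.0, -0.1]
width: 42.8
gripper_force: 0.0
[]
[697.75470181 -60.73937626 130.91928713] [-0.12  0.83  0.32  1.45 -0.3   0.91  0.28]
```

```bash
python3 -m handwheel '[{"delta_pos":[0,0,-2.5],"yaw":0},{"delta_pos":[0,0,-2.5],"yaw":0},{"delta_pos":[0,0,-2.2],"yaw":0},{"delta_pos":[0,0,-1.6],"yaw":0},{"delta_pos":[0,0,0],"yaw":0}]'; python3 -m handwheel '[{"delta_pos":[0,0,0],"yaw":0},{"delta_pos":[0,0,0],"yaw":0},{"delta_pos":[0,0,0],"yaw":0},{"delta_pos":[0,0,0],"yaw":0},{"delta_pos":[0,0,0],"yaw":0}]' -0.9
```

```text
clock: 9.15
eef_pos: [694.9, -59.0, 39.4]
tool_rot: [-3.134, -0.002, 1.566]
force: [0.4, -0.2, -0.1]
width: 43.0
gripper_force: 0.0
clock: 9.57
eef_pos: [699.4, -61.2, 44.6]
tool_rot: [3.139, -0.001, 1.565]
force: [1.3, 2.0, 1.0]
width: 18.3
gripper_force: 59.1
```

```bash
python3 -m handwheel '[{"delta_pos":[-0.42,-0.26,0],"yaw":0},{"delta_pos":[-0.42,-0.26,0],"yaw":0},{"delta_pos":[-0.49,-0.18,0],"yaw":0},{"delta_pos":[-0.49,-0.18,0],"yaw":0},{"delta_pos":[-0.52,-0.09,0],"yaw":0},{"delta_pos":[-0.52,-0.09,0],"yaw":0}]'; python3 -m handwheel '[{"delta_pos":[-0.52,0.02,0],"yaw":0},{"delta_pos":[-0.52,0.02,0],"yaw":0},{"delta_pos":[-0.5,0.1,0],"yaw":0},{"delta_pos":[-0.5,0.1,0],"yaw":0},{"delta_pos":[0,0,0],"yaw":0}]'
```

```text
clock: 10.07
eef_pos: [675.3, -75.1, 44.8]
tool_rot: [3.129, 0.004, 1.563]
force: [11.3, -4.1, -7.5]
width: 18.4
gripper_force: 58.7
clock: 10.48
eef_pos: [653.7, -76.0, 45.0]
tool_rot: [3.13, 0.007, 1.56]
force: [8.4, -6.7, -5.5]
width: 18.0
gripper_force: 58.8
```

```bash
python3 -m handwheel '[{"delta_pos":[-0.3,0,0],"yaw":0},{"delta_pos":[0,0,0],"yaw":0}]';python3 -m handwheel '[{"delta_pos":[-0.3,0.05,0],"yaw":0},{"delta_pos":[0,0,0],"yaw":0}]'
```

```text
clock: 10.65
eef_pos: [651.8, -75.7, 45.0]
tool_rot: [3.129, 0.007, 1.56]
force: [9.9, -6.5, -6.9]
width: 18.0
gripper_force: 59.1
clock: 10.82
eef_pos: [651.0, -74.9, 45.2]
tool_rot: [3.124, 0.008, 1.563]
force: [13.8, -5.3, -11.6]
width: 18.1
gripper_force: 59.6
```

```bash
python3 -m handwheel '[{"delta_pos":[-0.4,0,0],"yaw":0},{"delta_pos":[0,0,0],"yaw":0},{"delta_pos":[0,0,0],"yaw":0}]'
```

```text
clock: 11.07
eef_pos: [650.9, -74.9, 45.3]
tool_rot: [3.117, 0.009, 1.563]
force: [22.0, -7.6, -17.9]
width: 18.0
gripper_force: 59.9
```

```bash
python3 -m handwheel '[{"delta_pos":[0.7,0,0],"yaw":0},{"delta_pos":[0,0,0],"yaw":0}]'; python3 -m handwheel '[{"delta_pos":[0,0,0],"yaw":0},{"delta_pos":[0,0,0],"yaw":0},{"delta_pos":[0,0,2.5],"yaw":0},{"delta_pos":[0,0,3.5],"yaw":0},{"delta_pos":[0,0,3.5],"yaw":0},{"delta_pos":[-1.3,3.5,0],"yaw":0},{"delta_pos":[-1.3,3.5,0],"yaw":0},{"delta_pos":[-1.4,3.5,0],"yaw":-0.02},{"delta_pos":[0,2,0],"yaw":-0.02},{"delta_pos":[0,0,0],"yaw":0}]' 0.2
cat > mould.py <<'E'
from h import *
def mould(p):
    u,v=np.meshgrid(np.arange(640),np.arange(400)); Z=world(p,u,v,19.0); W=cloud(p)
    hsv=cv2.cvtColor(p["color"],cv2.COLOR_RGB2HSV); w=(hsv[...,1]<70)&(hsv[...,2]>120)&(p["z_map"]>0)&(abs(W[...,2]-19)<9)&(Z[...,0]>545)&(Z[...,0]<670)&(Z[...,1]>-75)&(Z[...,1]<215)
    return w,Z,W
E
python3 - <<'E'
from mould import *
s=status.read_state(); print(s["eef_pos"],s["tool_rot"])
p=wrist(); np.savez("w4.npz",**p); w,Z,W=mould(p)
cols=[("yL",y) for y in range(100,200,8)]
for y in range(100,200,8):
    m=w&(abs(Z[...,1]-y)<1.5); x=Z[m][:,0]
    if len(x): print(y,x.min().round(1),x.max().round(1))
for x in range(580,640,10):
    m=w&(abs(Z[...,0]-x)<1.5); y=Z[m][:,1]; 
    if len(y): print("x",x,y.min().round(1),y.max().round(1))
b=p["color"].copy(); b[w]=b[w]//2+[0,100,0]; save("w4",b)
E
```

```text
clock: 11.23
eef_pos: [651.1, -74.9, 45.1]
tool_rot: [3.132, 0.007, 1.563]
force: [7.1, -5.8, -2.7]
width: 18.3
gripper_force: 61.2
clock: 12.07
eef_pos: [604.4, 63.3, 138.2]
tool_rot: [-3.139, -0.005, 1.533]
force: [0.4, -0.3, 0.5]
width: 51.2
gripper_force: 0.0
[604.38829745  63.34864517 138.24008098] [-3.13896261 -0.00514494  1.53283149]
100 550.9 570.1
108 547.8 641.9
116 545.3 641.9
124 545.2 642.6
132 567.7 643.3
140 568.3 643.3
148 569.0 644.0
156 568.9 643.9
164 569.5 644.6
172 570.2 645.2
180 570.1 645.1
188 570.8 645.0
x 580 -74.8 191.3
x 590 -73.9 190.9
x 600 -74.3 190.6
x 610 -74.6 189.5
x 620 -74.9 189.1
x 630 -74.1 188.8
```

View pics/w4.png

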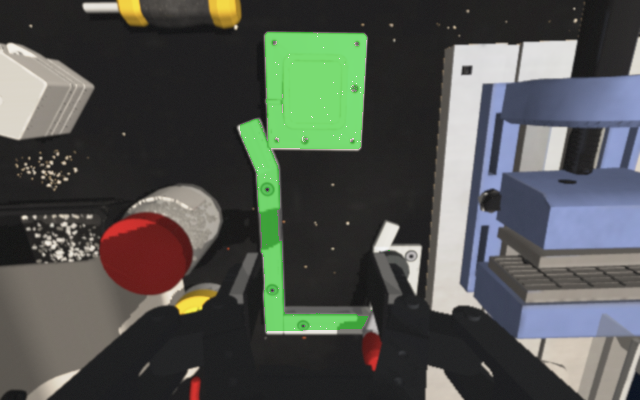

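The mould (green, 265–367 × 33–150) is at centre (606,147). The lever is open, with the knob over the stop at (372,348). Next I grip the mould across its sides from behind to square it up.

```bash
python3 -m handwheel '[{"delta_pos":[0,2.7,0],"yaw":-0.01},{"delta_pos":[0,2.7,0],"yaw":0},{"delta_pos":[0,2.7,-1],"yaw":0},{"delta_pos":[0,2.7,-2],"yaw":0},{"delta_pos":[0,0,-2],"yaw":0},{"delta_pos":[0,0,0],"yaw":0},{"delta_pos":[0,0,0],"yaw":0}]' 1; python3 - <<'E'
from h import *
p=wrist();s=status.read_state(); print(s["eef_pos"],s["tool_rot"])
E
```

```text
clock: 12.7
eef_pos: [605.8, 160.9, 87.7]
tool_rot: [-3.14, 0.003, 1.513]
force: [0.5, -1.0, 0.4]
width: 85.2
gripper_force: 0.0
[606.88197036 160.43756238  88.84382877] [3.14125969e+00 1.97402200e-03 1.51191357e+00]
```

```bash
python3 -m handwheel '[{"delta_pos":[0.1,1.1,-3],"yaw":0.012},{"delta_pos":[0,0,-3],"yaw":0},{"delta_pos":[0,0,-1.5],"yaw":0},{"delta_pos":[0,0,-0.5],"yaw":0},{"delta_pos":[0,0,0],"yaw":0},{"delta_pos":[0,0,0],"yaw":0}]';  python3 -m handwheel '[{"delta_pos":[0,0,-0.3],"yaw":0},{"delta_pos":[0,0,-0.3],"yaw":0},{"delta_pos":[0,0,0],"yaw":0}]'
```

```text
clock: 13.25
eef_pos: [608.9, 172.9, 9.9]
tool_rot: [3.139, 0.0, 1.525]
force: [1.0, -0.6, 0.3]
width: 85.5
gripper_force: 0.0
clock: 13.5
eef_pos: [607.7, 174.3, 2.8]
tool_rot: [3.141, -0.0, 1.527]
force: [-1.3, 0.1, -0.1]
width: 85.4
gripper_force: 0.0
```

```bash
python3 -m handwheel '[{"delta_pos":[0,0,-0.2],"yaw":0},{"delta_pos":[0,0,0],"yaw":0}]';  python3 -m handwheel '[{"delta_pos":[0,0,-0.2],"yaw":0},{"delta_pos":[0,0,0],"yaw":0}]'; python3 -m handwheel '[{"delta_pos":[0,0,-0.2],"yaw":0},{"delta_pos":[0,0,0],"yaw":0}]'
```

```text
clock: 13.67
eef_pos: [607.4, 174.4, 0.3]
tool_rot: [3.142, -0.0, 1.527]
force: [0.3, 0.0, 0.2]
width: 85.7
gripper_force: 0.0
clock: 13.83
eef_pos: [607.2, 174.4, -2.0]
tool_rot: [-3.141, 0.0, 1.527]
force: [-0.4, -0.3, -0.5]
width: 85.2
gripper_force: 0.0
clock: 14.0
eef_pos: [607.2, 174.3, -4.1]
tool_rot: [-3.141, 0.0, 1.527]
force: [0.6, 0.0, -0.6]
width: 85.5
gripper_force: 0.0
```

```bash
python3 -m handwheel '[{"delta_pos":[0,0,0],"yaw":0},{"delta_pos":[0,0,0],"yaw":0},{"delta_pos":[0,0,0],"yaw":0}]' 0.5
```

```text
clock: 14.25
eef_pos: [607.6, 174.4, -3.2]
tool_rot: [3.141, -0.0, 1.527]
force: [-1.0, -0.3, 4.2]
width: 74.5
gripper_force: 71.4
```

```bash
python3 -m handwheel '[{"delta_pos":[0.3,0,0],"yaw":0.004},{"delta_pos":[0.3,0,0],"yaw":0.004},{"delta_pos":[0.3,0,0],"yaw":0},{"delta_pos":[0,0,0],"yaw":0},{"delta_pos":[-0.02,-0.5,0],"yaw":0},{"delta_pos":[-0.02,-0.5,0],"yaw":0},{"delta_pos":[-0.02,-0.5,0],"yaw":0},{"delta_pos":[-0.02,-0.5,0],"yaw":0},{"delta_pos":[-0.02,-0.5,0],"yaw":0},{"delta_pos":[0,0,0],"yaw":0}]'
```

```text
clock: 15.08
eef_pos: [615.9, 148.3, -3.2]
tool_rot: [3.141, -0.0, 1.533]
force: [-0.7, 1.1, 6.0]
width: 74.3
gripper_force: 71.6
```

```bash
python3 -m handwheel '[{"delta_pos":[0,0,0],"yaw":0},{"delta_pos":[0,0,0],"yaw":0},{"delta_pos":[0,0,1],"yaw":0},{"delta_pos":[0,0,2],"yaw":0},{"delta_pos":[0,0,2],"yaw":0},{"delta_pos":[0,2.1,0],"yaw":0},{"delta_pos":[0.2,2.1,0],"yaw":0},{"delta_pos":[0,0,0],"yaw":0}]' 1; python3 -m handwheel '[{"delta_pos":[0,0,0],"yaw":0},{"delta_pos":[0,0,-1.5],"yaw":0},{"delta_pos":[0,0,-1.5],"yaw":0},{"delta_pos":[0,0,-1.3],"yaw":0},{"delta_pos":[0,0,0],"yaw":0},{"delta_pos":[0,0,0],"yaw":0}]' 0
```

```text
clock: 15.75
eef_pos: [617.4, 197.4, 47.1]
tool_rot: [3.141, -0.004, 1.54]
force: [-0.1, 1.3, 0.1]
width: 85.5
gripper_force: 0.0
clock: 16.25
eef_pos: [616.3, 190.2, 1.9]
tool_rot: [-3.139, 0.001, 1.534]
force: [0.8, 0.7, -0.0]
width: 42.6
gripper_force: 0.0
```

```bash
python3 -m handwheel '[{"delta_pos":[-0.03,-1,0],"yaw":0},{"delta_pos":[-0.04,-1,0],"yaw":0},{"delta_pos":[-0.03,-1,0],"yaw":0},{"delta_pos":[-0.04,-1,0],"yaw":0},{"delta_pos":[-0.03,-1,0],"yaw":0},{"delta_pos":[-0.04,-1,0],"yaw":0},{"delta_pos":[-0.03,-1,0],"yaw":0},{"delta_pos":[-0.04,-1,0],"yaw":0},{"delta_pos":[-0.03,-0.7,0],"yaw":0},{"delta_pos":[0,-0.3,0],"yaw":0}]'
python3 - <<'E'
from mould import *
s=status.read_state(); print(s["eef_pos"],s["tool_rot"],s["force"])
p=wrist(); np.savez("w5.npz",**p); w,Z,W=mould(p)
for y in range(-50,100,12):
    m=w&(abs(Z[...,1]-y)<1.5); x=np.sort(Z[m][:,0])
    g=np.nonzero(np.diff(x)>2)[0]
    if len(x): print(y,x.min().round(1),[(x[i].round(1),x[i+1].round(1)) for i in g],x.max().round(1))
save("w5",p["color"])
E
```

```text
clock: 17.08
eef_pos: [614.3, 99.2, 3.4]
tool_rot: [3.142, 0.001, 1.533]
force: [0.0, 2.3, 1.0]
width: 42.4
gripper_force: 1.2
[614.29647818  99.23963665   3.44715368] [3.14153597e+00 7.86605504e-04 1.53294972e+00] [0.00638431 2.2848469  1.04516168]
34 554.0 [] 557.2
46 554.7 [] 558.8
58 585.4 [] 640.4
70 587.4 [] 638.8
82 590.4 [] 635.7
94 554.3 [(np.float64(571.6), np.float64(594.7))] 632.8
```

View pics/w5.png

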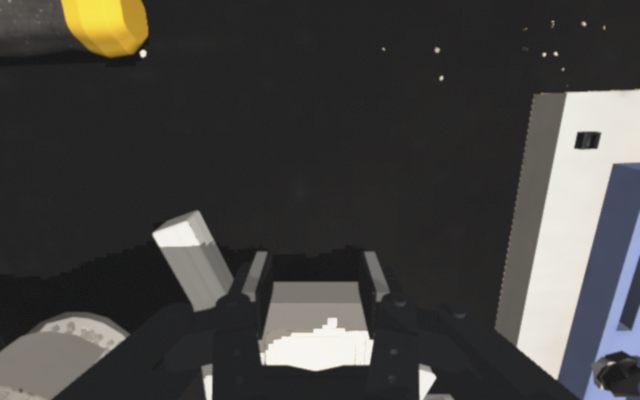

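Only the mould's square trailing edge shows, between the fingers at (316,282). Contact is good, so I carry on.

```bash
python3 -m handwheel '[{"delta_pos":[-0.04,-1,0],"yaw":0},{"delta_pos":[-0.04,-1,0],"yaw":0},{"delta_pos":[-0.04,-1,0],"yaw":0},{"delta_pos":[-0.03,-1,0],"yaw":0},{"delta_pos":[-0.03,-1,0],"yaw":0},{"delta_pos":[0,0,0],"yaw":0}]'; python3 -m handwheel '[{"delta_pos":[0,-0.4,0],"yaw":0},{"delta_pos":[-0.03,-0.4,0],"yaw":0},{"delta_pos":[0,0,0],"yaw":0}]'
```

```text
clock: 17.63
eef_pos: [612.2, 46.6, 3.3]
tool_rot: [-3.141, 0.003, 1.531]
force: [-0.3, -0.1, -0.6]
width: 42.9
gripper_force: 0.0
clock: 17.88
eef_pos: [612.1, 42.5, 3.3]
tool_rot: [-3.141, 0.0, 1.534]
force: [-0.2, 0.8, -0.4]
width: 42.8
gripper_force: 0.0
```

```bash
python3 -m handwheel '[{"delta_pos":[0,-0.3,0],"yaw":0},{"delta_pos":[0,-0.3,0],"yaw":0},{"delta_pos":[0,0,0],"yaw":0}]'; python3 -m handwheel '[{"delta_pos":[0,-0.2,0],"yaw":0},{"delta_pos":[0,-0.2,0],"yaw":0},{"delta_pos":[0,0,0],"yaw":0}]'
```

```text
clock: 18.13
eef_pos: [612.2, 36.9, 3.3]
tool_rot: [3.141, 0.0, 1.535]
force: [0.7, -0.2, -0.3]
width: 42.8
gripper_force: 0.0
clock: 18.38
eef_pos: [612.2, 36.8, 3.3]
tool_rot: [-3.141, -0.004, 1.536]
force: [0.4, 5.2, -0.1]
width: 42.5
gripper_force: 3.4
```

```bash
python3 -m handwheel '[{"delta_pos":[0,-0.4,0],"yaw":0},{"delta_pos":[0,-0.4,0],"yaw":0},{"delta_pos":[0,0,0],"yaw":0}]'
```

```text
clock: 18.63
eef_pos: [612.2, 36.8, 3.4]
tool_rot: [-3.14, -0.013, 1.54]
force: [0.8, 19.7, 0.7]
width: 42.6
gripper_force: 9.7
```

```bash
python3 -m handwheel '[{"delta_pos":[0,1.5,0],"yaw":0},{"delta_pos":[0,0.8,1],"yaw":0},{"delta_pos":[0,0,3],"yaw":0},{"delta_pos":[0,0,4],"yaw":0},{"delta_pos":[0.5,-1.5,4],"yaw":0.01},{"delta_pos":[0.8,-3,0.5],"yaw":0.02},{"delta_pos":[0.9,-3,0],"yaw":0},{"delta_pos":[0.9,-3,0],"yaw":0},{"delta_pos":[0.8,-1.5,0],"yaw":0},{"delta_pos":[0,0,0],"yaw":0}]'
python3 - <<'E'
from h import *
s=status.read_state(); print(s["eef_pos"],s["tool_rot"])
p=wrist(); np.savez("w6.npz",**p); save("w6",p["color"])
E
```

```text
clock: 19.47
eef_pos: [652.0, -79.3, 128.5]
tool_rot: [3.139, 0.006, 1.557]
force: [0.1, -0.4, 0.8]
width: 42.4
gripper_force: 0.0
[652.03391718 -79.27845202 128.5386122 ] [3.13856034 0.00610846 1.55724834]
```

View pics/w6.png

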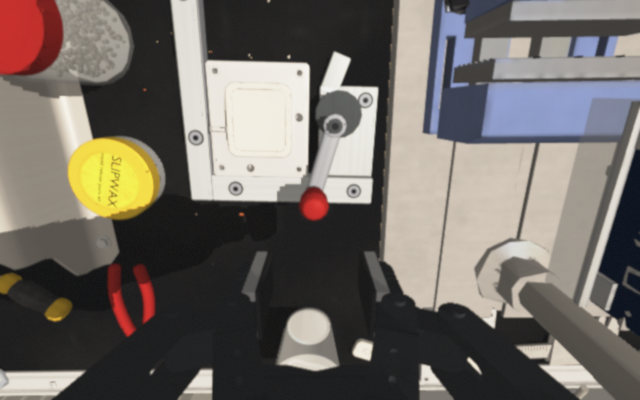

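The mould (207–310 × 62–177) is home against the stop, with a small gap at the fence. The lever is open, with the knob at (313,204).

```bash
python3 - <<'E'
from h import *
p={k:v for k,v in np.load("w6.npz").items()}; W=cloud(p)
hsv=cv2.cvtColor(p["color"],cv2.COLOR_RGB2HSV); u,v=np.meshgrid(np.arange(640),np.arange(400))
m=((hsv[...,0]<8)|(hsv[...,0]>172))&(hsv[...,1]>140)&(u>290)&(u<340)&(v>180)&(v<230)&(p["z_map"]>0)
t=W[m]; t=t[t[:,2]>t[:,2].max()-4]; print(rect(t[:,:2]),t[:,2].max())
m=(abs(u-336)<5)&(abs(v-125)<5); print(W[m].mean(0))
s=status.read_state(); print(s["eef_pos"])
E
```

```text
(array([651. , -71.7]), array([16.2, 15.7]), 45.39) 69.16052625203784
[667.61772749 -18.399836    36.65170074]
[651.19886265 -75.72194377 127.97298247]
```

```bash
python3 -m handwheel '[{"delta_pos":[0,0.4,-2.5],"yaw":0},{"delta_pos":[0,0,-2.5],"yaw":0},{"delta_pos":[0,0,-2],"yaw":0},{"delta_pos":[0,0,-1.5],"yaw":0},{"delta_pos":[0,0,0],"yaw":0},{"delta_pos":[0,0,0],"yaw":0}]'; python3 -m handwheel '[{"delta_pos":[0,0,0],"yaw":0},{"delta_pos":[0,0,0],"yaw":0},{"delta_pos":[0,0,0],"yaw":0},{"delta_pos":[0,0,0],"yaw":0}]' -0.9
```

```text
clock: 20.02
eef_pos: [650.2, -66.2, 41.7]
tool_rot: [-3.14, -0.0, 1.566]
force: [0.2, -0.7, 0.5]
width: 42.7
gripper_force: 0.0
clock: 20.35
eef_pos: [651.8, -67.2, 43.8]
tool_rot: [3.14, -0.0, 1.565]
force: [-2.2, 0.8, 6.6]
width: 18.4
gripper_force: 58.9
```

```bash
python3 -m handwheel '[{"delta_pos":[0.5,-0.13,0],"yaw":0.1},{"delta_pos":[0.51,-0.08,0],"yaw":0.1},{"delta_pos":[0.51,-0.03,0],"yaw":0.1},{"delta_pos":[0.51,0.02,0],"yaw":0.1},{"delta_pos":[0.51,0.07,0],"yaw":0.1},{"delta_pos":[0.5,0.12,0],"yaw":0.1},{"delta_pos":[0.48,0.17,0],"yaw":0.1},{"delta_pos":[0,0,0],"yaw":0}]'; python3 -m handwheel '[{"delta_pos":[0.46,0.22,0],"yaw":0.1},{"delta_pos":[0.44,0.26,0],"yaw":0.1},{"delta_pos":[0,0,0],"yaw":0}]'
```

```text
clock: 21.02
eef_pos: [687.1, -65.6, 43.8]
tool_rot: [3.14, 0.001, 2.269]
force: [-1.4, 0.4, 6.6]
width: 18.2
gripper_force: 58.9
clock: 21.27
eef_pos: [695.9, -60.8, 43.8]
tool_rot: [3.141, 0.001, 2.47]
force: [-2.8, 0.2, 6.8]
width: 18.2
gripper_force: 58.9
```

```bash
python3 -m handwheel '[{"delta_pos":[0.41,0.31,0],"yaw":0.1},{"delta_pos":[0,0,0],"yaw":0}]'; python3 -m handwheel '[{"delta_pos":[0.38,0.35,0],"yaw":0.1},{"delta_pos":[0,0,0],"yaw":0}]'; python3 -m handwheel '[{"delta_pos":[0.18,0.18,0],"yaw":0.05},{"delta_pos":[0,0,0],"yaw":0}]'
```

```text
clock: 21.43
eef_pos: [699.9, -57.7, 43.8]
tool_rot: [3.141, 0.001, 2.569]
force: [-2.3, 0.6, 6.9]
width: 18.7
gripper_force: 58.9
clock: 21.6
eef_pos: [703.6, -54.3, 43.8]
tool_rot: [3.141, 0.001, 2.669]
force: [-2.9, 0.0, 7.0]
width: 18.5
gripper_force: 59.0
clock: 21.77
eef_pos: [704.9, -52.9, 43.8]
tool_rot: [-3.141, 0.0, 2.716]
force: [-3.0, 0.2, 7.1]
width: 18.7
gripper_force: 59.1
```

```bash
python3 -m handwheel '[{"delta_pos":[0.17,0.2,0],"yaw":0.05},{"delta_pos":[0,0,0],"yaw":0}]'; python3 -m handwheel '[{"delta_pos":[0.15,0.2,0],"yaw":0.05},{"delta_pos":[0,0,0],"yaw":0}]'
```

```text
clock: 21.93
eef_pos: [706.3, -51.5, 43.8]
tool_rot: [-3.14, -0.0, 2.765]
force: [-4.0, -0.2, 8.5]
width: 18.1
gripper_force: 59.2
clock: 22.1
eef_pos: [707.4, -50.2, 43.7]
tool_rot: [-3.14, -0.001, 2.814]
force: [-4.9, -1.1, 8.6]
width: 18.4
gripper_force: 59.4
```

```bash
python3 -m handwheel '[{"delta_pos":[0.2,0.25,0],"yaw":0.03},{"delta_pos":[0,0,0],"yaw":0}]'; python3 -m handwheel '[{"delta_pos":[0.2,0.25,0],"yaw":0.03},{"delta_pos":[0,0,0],"yaw":0}]'; python3 -m handwheel '[{"delta_pos":[0.2,0.25,0],"yaw":0},{"delta_pos":[0,0,0],"yaw":0}]'
```

```text
clock: 22.27
eef_pos: [708.2, -49.2, 43.7]
tool_rot: [-3.137, -0.003, 2.842]
force: [-8.4, -3.2, 11.0]
width: 18.4
gripper_force: 59.7
clock: 22.43
eef_pos: [709.3, -47.7, 43.7]
tool_rot: [-3.136, -0.004, 2.872]
force: [-8.7, -5.0, 12.1]
width: 18.3
gripper_force: 59.8
clock: 22.6
eef_pos: [709.7, -47.2, 43.6]
tool_rot: [-3.132, -0.007, 2.871]
force: [-12.8, -7.4, 14.0]
width: 18.2
gripper_force: 60.0
```

```bash
python3 -m handwheel '[{"delta_pos":[0.25,0.35,0],"yaw":0},{"delta_pos":[0,0,0],"yaw":0}]'; python3 -m handwheel '[{"delta_pos":[0.25,0.35,0],"yaw":0.02},{"delta_pos":[0,0,0],"yaw":0}]'; python3 -m handwheel '[{"delta_pos":[0.25,0.35,0],"yaw":0},{"delta_pos":[0,0,0],"yaw":0}]'
```

```text
clock: 22.77
eef_pos: [710.0, -46.8, 43.6]
tool_rot: [-3.127, -0.01, 2.87]
force: [-17.8, -11.3, 17.6]
width: 18.6
gripper_force: 60.5
clock: 22.93
eef_pos: [710.6, -45.9, 43.5]
tool_rot: [-3.123, -0.014, 2.889]
force: [-20.9, -13.5, 21.9]
width: 18.4
gripper_force: 60.9
clock: 23.1
eef_pos: [711.3, -44.9, 43.5]
tool_rot: [-3.119, -0.017, 2.888]
force: [-23.8, -17.4, 23.5]
width: 18.2
gripper_force: 61.4
```

```bash
python3 -m handwheel '[{"delta_pos":[0.25,0.35,0],"yaw":0.02},{"delta_pos":[0.1,0.15,0],"yaw":0},{"delta_pos":[0,0,0],"yaw":0}]'; python3 -m handwheel '[{"delta_pos":[0,0,0],"yaw":0},{"delta_pos":[0,0,0],"yaw":0},{"delta_pos":[0,0,2.5],"yaw":0},{"delta_pos":[0,0,3.5],"yaw":0},{"delta_pos":[0,0,3.5],"yaw":-0.1},{"delta_pos":[-1,0,0],"yaw":-0.12},{"delta_pos":[-1,-1,0],"yaw":-0.12},{"delta_pos":[-1,-1,0],"yaw":-0.12},{"delta_pos":[-1,-1,0],"yaw":-0.12},{"delta_pos":[-1,-1,0],"yaw":-0.12}]' 0;  python3 -m handwheel '[{"delta_pos":[0,0,0],"yaw":-0.12},{"delta_pos":[0,0,0],"yaw":-0.12},{"delta_pos":[0,0,0],"yaw":-0.12},{"delta_pos":[0,0,0],"yaw":-0.12},{"delta_pos":[0,0,0],"yaw":-0.12},{"delta_pos":[0,0,0],"yaw":-0.04},{"delta_pos":[0,0,0],"yaw":0}]'
python3 - <<'E'
from h import *
s=status.read_state(); print(s["eef_pos"],s["tool_rot"])
p=wrist(); np.savez("w7.npz",**p); save("w7",p["color"])
E
```

```text
clock: 23.35
eef_pos: [712.8, -42.9, 43.3]
tool_rot: [-3.115, -0.021, 2.907]
force: [-27.7, -20.5, 27.0]
width: 18.5
gripper_force: 62.1
clock: 24.18
eef_pos: [674.9, -66.2, 137.9]
tool_rot: [3.141, 0.001, 2.209]
force: [-0.1, -0.6, 0.3]
width: 42.8
gripper_force: 0.0
clock: 24.77
eef_pos: [675.4, -65.5, 137.6]
tool_rot: [3.141, 0.0, 1.574]
force: [0.7, -0.7, -0.4]
width: 42.8
gripper_force: 0.0
[675.3677293  -65.48172574 137.5861187 ] [3.14071924e+00 4.23574151e-04 1.57401142e+00]
```

View pics/w7.png

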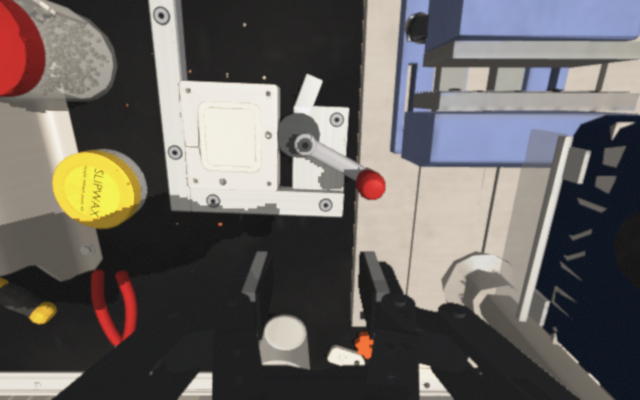

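The mould (180–280 × 82–190) now appears flush with the fence and stop, and the lever is swung round with its knob at (370,185). I'll check this in numbers before handing in.

```bash
python3 - <<'E'
from mould import *
p={k:v for k,v in np.load("w7.npz").items()}; w,Z,W=mould(p)
for y in range(-50,25,10):
    m=w&(abs(Z[...,1]-y)<1.2)&(Z[...,0]<655); x=np.sort(Z[m][:,0]); g=np.nonzero(np.diff(x)>1.6)[0]; x2=x[x<655]
    print(y,x.min().round(1),[(x[i].round(1),x[i+1].round(1)) for i in g],x2.max().round(1), "fence face",round(569.2+.036*y,1))
for x in range(580,640,12):
    m=w&(abs(Z[...,0]-x)<1.2); y=np.sort(Z[m][:,1]); print("x",x,y.max().round(1),"expected",round(-58-.036*(x-567)+86,1))
h=cv2.cvtColor(p["color"],cv2.COLOR_RGB2HSV);u,v=np.meshgrid(np.arange(640),np.arange(400))
m=((h[...,0]<8)|(h[...,0]>172))&(h[...,1]>140)&(abs(u-370)<25)&(abs(v-185)<25)&(p["z_map"]>0); t=W[m]; t=t[t[:,2]>t[:,2].max()-4]; c=rect(t[:,:2])[0]; print(c, "joint",np.arctan2(c[1]+18.4,c[0]-667.6)+.036+np.radians(105))
save("w7c",cv2.resize(p["color"][70:225,150:390],None,fx=3,fy=3,interpolation=cv2.INTER_CUBIC))
E
```

```text
-50 550.8 [] 643.7 fence face 567.4
-40 551.4 [] 644.0 fence face 567.8
-30 552.0 [] 644.3 fence face 568.1
-20 551.8 [] 643.8 fence face 568.5
-10 552.4 [] 644.1 fence face 568.8
0 552.5 [] 645.2 fence face 569.2
10 553.0 [] 645.6 fence face 569.6
20 553.6 [] 645.9 fence face 569.9
x 580 26.4 expected 27.5
x 592 25.7 expected 27.1
x 604 25.8 expected 26.7
x 616 25.1 expected 26.2
x 628 24.5 expected 25.8
[715.2 -44.5] joint 1.3670437627338528
```

View pics/w7c.png

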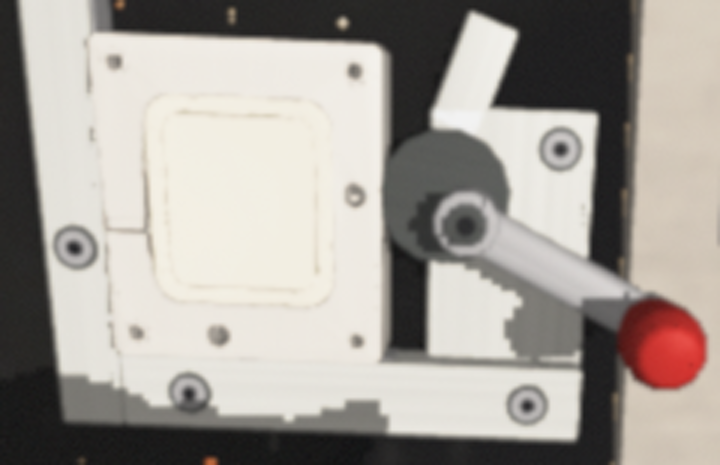

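The crop shows the mould flush against fence and stop, with the cam disc pressing on its side. The gripper is clear of everything.

```bash
python3 -c "
from cell import ctrl
print(ctrl.finish_job())"
```

```text
the job is handed in; nothing more can be done
None
```

The mould half with the square plaque is clamped hard against the fence and the stop, the screwdriver lies flat on the bench clear of the fixture, and the job was handed in at about 25 s on the robot's clock; no verdict came back.

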